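# Stroke the row of flip-top caps shut

### The arm

A 6-joint arm with a two-finger parallel gripper is mounted at the origin on the work surface. World frame = base frame: x ahead of the robot, y to its left, z up, the work surface at z = 0. Lengths are in m, angles in degrees, forces in N, time in s.
With the tool pointing down it reaches from about 0.3 to 0.75 m from the base axis. Payload 8.5 kg.
Tool frame: the origin (TCP) lies at the very end of the fingers, on their centre line; the grasp point (between the pads) lies 19 mm behind it (env.grasp_offset is the distance from the TCP to the grasp point, in m); y points along the fingers, z is the direction in which the jaws open and shut, and the axes are right-handed (so a half turn about y gives the same grasp; the last joint's range is limited). The gripper opens to 85 mm and grips with 20 to 120 N. Pads are 22 mm wide; open, the fingers measure 114 mm over their backs; the gripper's body (76 mm by 85 mm) begins 54 mm behind the grasp point. The pads swing forward as they close: fully open they stand 13 mm farther back than shut.
Start: joints at [-87.336, 21.807, 74.336, -0, 83.858, -12.336], TCP at [0.142, -0.531, 0.231] pointing down, gripper open.
Joint ranges: [-178.18, 178.18], [-50.72, 133.34], [12.68, 142.11], [-81.47, 261.47], [9.98, 163.14], [-165.26, 165.26]. Speed limits (degrees/s): [136.94, 136.94, 180, 180, 180, 180].

### API

Orientations are given as a 3x3 rotation matrix whose columns are the frame's x, y, z axes.
In Python, from rig import env gives the robot as it stands. The module is installed in compiled form; this text tells all that it offers.
- The arm moves only by the shell command python3 -m pendant 'ROWS' [FORCE]. ROWS is JSON, a list of rows, each a list of 3 entries, a list of its own where there are three numbers: the shift along the world's x, y, z as a fraction of full scale, then the turn about the world's z as a fraction of full scale, then the opening, from 0 (shut) to 1 (fully open). A call has 1 to 12 rows; each row shifts and turns the commanded pose from where the row before left it; what a row does not reach is not made up. Full scale, the value 1, is 30 mm for a shift and 5 degrees for a turn. A row lasts 1/12 s, in which the tool goes at most 41.7 mm and 7.16 degrees, less where a joint would pass 70% of its speed; a pose out of reach is approached as far as the arm can. A call with a number of a shift or a turn outside -1 to 1 is refused whole. A call with a gripper value outside its range is refused whole. The fingers move at their own pace and stop on an object; FORCE is the grip in N (left out, the last holds). Time passes only in rows, so rows that do not move let the fingers close. It gives the time, the measured TCP pose, the force and the opening at its end, in the units of the state.
- env.observe(): the state, without advancing time (a new reading comes with each control period).
- env.get_image(name): name is "scene" or "top"; returns (picture, depth): 384x512x3 uint8, red, green, blue; 384x512 float32, m along the optical axis (not along the pixel's ray), 0 where there is no reading.
- env.camera_model(name): a dict with "camera_matrix" (3x3 intrinsics, pixels), "R" (3x3) and "t" (3): a world point X has camera coordinates R X + t. Camera axes: x right, y down, z forward; pixel columns grow to the right and rows downward; lengths in m; the calibration is good to about 2 mm. A picture is of the moment at which its call begins. camera_model takes no time and is no camera call.
- env.close_job(): hands the job in, once; it reports no verdict.
The state is a dict: "time_s": time; "q": joint angles; "qvel": joint speeds; "joint_efforts": joint torques, N m; "position": TCP position; "tool_rot": TCP orientation; "ft_force": force on the tool from outside, world axes, zero at the start; "wrist_torque": the same for the moment, N m; "grip_width": finger opening in m.
Only numpy, scipy, OpenCV 4.12 (cv2) and the standard library are available. Lean on these libraries where they do the work, as an engineer would, in place of code of your own. Each camera call takes 0.05 s, during which the arm holds its last target.

### The job

The four bottles in the rack were left with their flip-top lids standing open. Starting at the end of the row where the hinges face outwards, run the fingertips lightly along the tops of the caps in one pass, so that each lid in turn folds down shut, and keep the fingertips low over the row until the last lid is down. Leave the bottles upright in their cells, not lifted, do not disturb the tin, brush and cup, and finish with the hand clear.

Things in the scene. Friction and masses are not known exactly. Their poses are not given: they have to be found in the camera images.
- rack: Grey plastic rack, fast on the bench: 76 mm across (x), 216.5 mm long (y), 74 mm high, four cells in a row along y. Origin: centre of its underside, z up. bottle_1 to bottle_4 stand at y = -78, -26, 26, 78 mm. Every lid's hinge is on the -y side of its cap: fingertips moving over the caps in +y push the standing lids down shut; moving in -y they push them further open.
- bottle_1: White bottle 1 of the row, about 0.3 kg, loose in its cell (1.5 mm play): flat-sided body 63 mm (x) by 40.5 mm (y), 118 mm to the shoulder, then a round black flip-top cap of 34 mm diameter; 149 mm high with the lid shut. Origin: centre of its underside, 6 mm above the bench; axes as the rack's.
- lid_1 (a joint): Lid of bottle 1: black disc, 34 mm diameter; shut, its top rises from 2 mm at the hinge to 9 mm at the free edge. Angle, rad: 0 shut, 1.57 upright; starts at 1.0 to 1.75, stop at 2.2. Stays where left (light friction, under 1 N to push; no spring). Hinge line along rack x, 17 mm to the -y side of point cap_1 and 9 mm below it. Open, it reaches up to 30 mm above cap_1 and 16 mm back (-y) past its hinge.
- cap_1 (a point): Point fixed to bottle 1, on the cap's axis, level with the highest part of the shut lid (its free edge, 17 mm on towards rack +y): 155 mm above the bench. Fingertips passing at this height, or up to 2 mm above it, fold the lid shut; lower ones press hard on the cap.
- bottle_2: White bottle 2 of the row, about 0.3 kg, loose in its cell (1.5 mm play): flat-sided body 63 mm (x) by 40.5 mm (y), 118 mm to the shoulder, then a round black flip-top cap of 34 mm diameter; 149 mm high with the lid shut. Origin: centre of its underside, 6 mm above the bench; axes as the rack's.
- lid_2 (a joint): Lid of bottle 2: black disc, 34 mm diameter; shut, its top rises from 2 mm at the hinge to 9 mm at the free edge. Angle, rad: 0 shut, 1.57 upright; starts at 1.0 to 1.75, stop at 2.2. Stays where left (light friction, under 1 N to push; no spring). Hinge line along rack x, 17 mm to the -y side of point cap_2 and 9 mm below it. Open, it reaches up to 30 mm above cap_2 and 16 mm back (-y) past its hinge.
- cap_2 (a point): Point fixed to bottle 2, on the cap's axis, level with the highest part of the shut lid (its free edge, 17 mm on towards rack +y): 155 mm above the bench. Fingertips passing at this height, or up to 2 mm above it, fold the lid shut; lower ones press hard on the cap.
- bottle_3: White bottle 3 of the row, about 0.3 kg, loose in its cell (1.5 mm play): flat-sided body 63 mm (x) by 40.5 mm (y), 118 mm to the shoulder, then a round black flip-top cap of 34 mm diameter; 149 mm high with the lid shut. Origin: centre of its underside, 6 mm above the bench; axes as the rack's.
- lid_3 (a joint): Lid of bottle 3: black disc, 34 mm diameter; shut, its top rises from 2 mm at the hinge to 9 mm at the free edge. Angle, rad: 0 shut, 1.57 upright; starts at 1.0 to 1.75, stop at 2.2. Stays where left (light friction, under 1 N to push; no spring). Hinge line along rack x, 17 mm to the -y side of point cap_3 and 9 mm below it. Open, it reaches up to 30 mm above cap_3 and 16 mm back (-y) past its hinge.
- cap_3 (a point): Point fixed to bottle 3, on the cap's axis, level with the highest part of the shut lid (its free edge, 17 mm on towards rack +y): 155 mm above the bench. Fingertips passing at this height, or up to 2 mm above it, fold the lid shut; lower ones press hard on the cap.
- bottle_4: White bottle 4 of the row, about 0.3 kg, loose in its cell (1.5 mm play): flat-sided body 63 mm (x) by 40.5 mm (y), 118 mm to the shoulder, then a round black flip-top cap of 34 mm diameter; 149 mm high with the lid shut. Origin: centre of its underside, 6 mm above the bench; axes as the rack's.
- lid_4 (a joint): Lid of bottle 4: black disc, 34 mm diameter; shut, its top rises from 2 mm at the hinge to 9 mm at the free edge. Angle, rad: 0 shut, 1.57 upright; starts at 1.0 to 1.75, stop at 2.2. Stays where left (light friction, under 1 N to push; no spring). Hinge line along rack x, 17 mm to the -y side of point cap_4 and 9 mm below it. Open, it reaches up to 30 mm above cap_4 and 16 mm back (-y) past its hinge.
- cap_4 (a point): Point fixed to bottle 4, on the cap's axis, level with the highest part of the shut lid (its free edge, 17 mm on towards rack +y): 155 mm above the bench. Fingertips passing at this height, or up to 2 mm above it, fold the lid shut; lower ones press hard on the cap.
- tin: Bystander: round aluminium tin, 76 mm in diameter, 28 mm high, loose on the bench. Origin: centre of its underside.
- brush: Bystander: wooden hand brush lying bristles down, 52 by 115 by 44 mm high (long axis = its y), loose. Origin: centre of its underside.
- cup: Bystander: open white plastic measuring cup, 68 mm across the rim, 75 mm high, loose. Origin: centre of its underside.
There are look-alikes about, which are no part of the job. What is shaped like the bottle_4 but blue is not meant.

How it is judged:
By the outcome, as a careful person would: the job done as asked, in the order asked, and still so for the second after the job is handed in, with the robot touching nothing.
It also fails if it takes over 38 s, if anything falls off the work surface, if the arm or the gripper's body presses on something with over 40 N, if the wrist force passes 120 N, or if a joint passes its speed limit or range.

## Working session

There is one attempt and no reset: what is moved stays moved. The work goes in short steps, Python scripts to look and compute and a shell command to move; the robot and the scene stay as the last step left them, time stands still between calls to the robot, and variables do not carry over. Pictures are saved under pics/ and viewed, and the job is handed in when it is done.

```bash
mkdir -p pics; cat > h.py <<'E'
import numpy as np, cv2
from rig import env
def grab(n):
    im,d=env.get_image(n); np.savez(f'{n}.npz',im=im,d=d); return im,d
def load(n):
    z=np.load(f'{n}.npz'); return z['im'],z['d']
def pt(n,u,v,d):
    m=env.camera_model(n);K=np.array(m['camera_matrix']);R=np.array(m['R']);t=np.array(m['t'])
    c=np.linalg.inv(K)@np.array([u,v,1.0])*d
    return R.T@(c-t)
E
python3 - <<'E'
from h import *
s=env.observe();print(s['position'],s['tool_rot'],s['time_s'],s['grip_width'])
for n in('scene','top'):
    im,d=grab(n);cv2.imwrite(f'pics/{n}0.png',cv2.resize(im[:,:,::-1],(800,600)))
E
```

```text
[ 0.14233315 -0.53096314  0.23069772] [[-9.65928677e-01 -4.17572953e-05  2.58808402e-01]
 [-2.58808181e-01  1.47409313e-03 -9.65927613e-01]
 [-3.41173162e-04 -9.99998913e-01 -1.43467595e-03]] 0.0 0.08538179054996937
```

View pics/scene0.png

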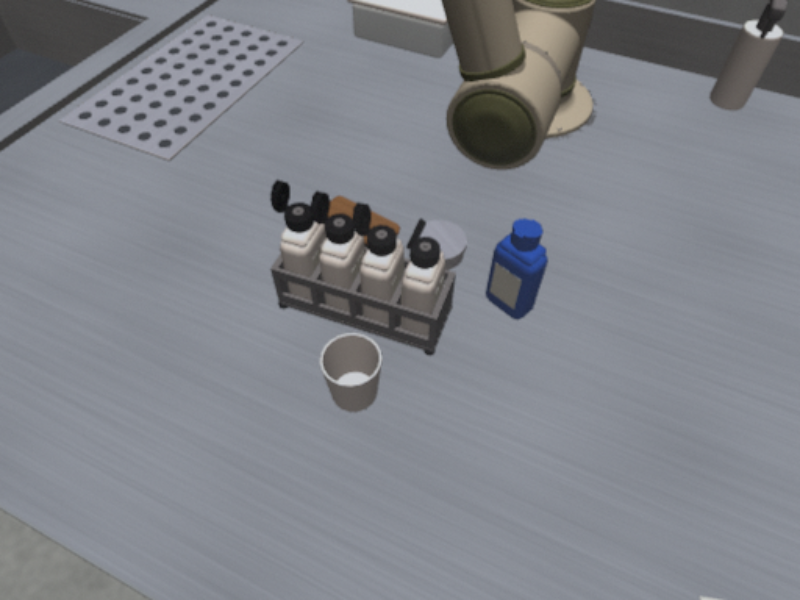

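View pics/top0.png

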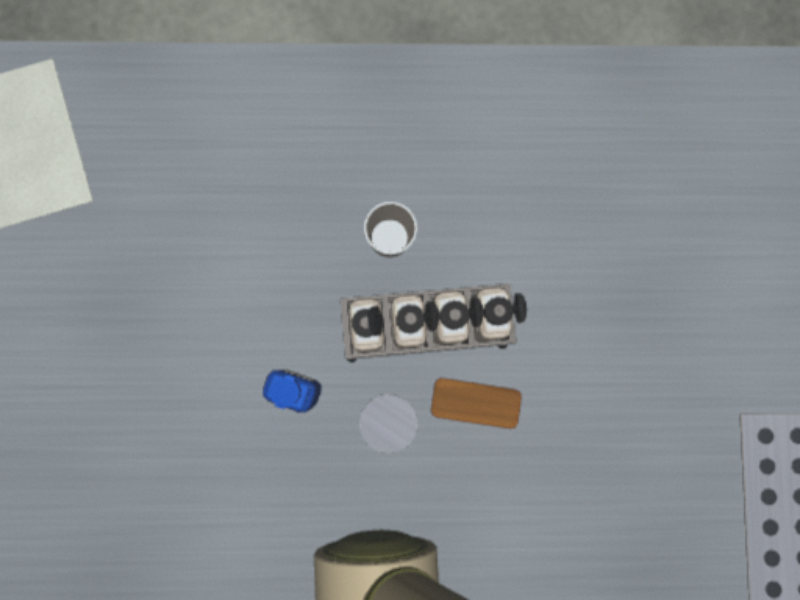

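The top view shows the white row at px (345–515, 285–360) of the 800-wide view. Its lids stand on the right of their caps at (521,307), (477,311), (432,315) and (376,320). The only look-alike is the blue bottle at (292,390), which I exclude. Next I'll take a close crop and measure.

```bash
python3 - <<'E'
from h import *
im,d=load('top')
cv2.imwrite('pics/crop0.png',cv2.resize(im[170:240,210:350,::-1],None,fx=5.7,fy=5.7,interpolation=cv2.INTER_CUBIC))
im,d2=load('scene')
cv2.imwrite('pics/crop1.png',cv2.resize(im[105:230,165:305,::-1],None,fx=4.8,fy=4.8,interpolation=cv2.INTER_CUBIC))
for u8,v8 in [(363,321),(409,319),(455,316),(497,311),(389,424),(476,403),(292,390),(390,207),(347,300),(344,330)]:
    u,v=u8*.64,v8*.64
    dd=np.median(d[int(v)-1:int(v)+2,int(u)-1:int(u)+2]); print(u8,v8,pt('top',u,v,dd).round(4))
E
```

```text
363 321 [0.546  0.0267 0.1476]
409 319 [ 0.5481 -0.0265  0.1491]
455 316 [ 0.5513 -0.0798  0.1498]
497 311 [ 0.557  -0.1288  0.1491]
389 424 [ 0.4193 -0.005   0.0287]
476 403 [ 0.4464 -0.1168  0.0445]
292 390 [0.4673 0.1078 0.148 ]
390 207 [ 0.6992 -0.007   0.061 ]
347 300 [0.5773 0.048  0.0741]
344 330 [0.5395 0.0517 0.0743]
```

```bash
python3 - <<'E'
from h import *
im,d=load('top')
m=env.camera_model('top');print(m)
H,W=d.shape
uu,vv=np.meshgrid(np.arange(W),np.arange(H))
K=np.array(m['camera_matrix']);R=np.array(m['R']);t=np.array(m['t'])
c=(np.linalg.inv(K)@np.stack([uu,vv,np.ones_like(uu)]).reshape(3,-1))*d.reshape(-1)
P=((c.T-t)@R).reshape(H,W,3)
z=P[...,2]
reg=np.zeros((H,W),bool);reg[175:235,215:345]=1
m1=reg&(z>.06)&(z<.085)
pts=P[m1];print('rack',len(pts),np.median(pts[:,2]))
r=cv2.minAreaRect((pts[:,:2]*1000).astype(np.float32));print(r)
g=im.astype(int)
m2=reg&(z>.135)&(z<.165)
n,l,st,ce=cv2.connectedComponentsWithStats(m2.astype(np.uint8))
for i in range(1,n): print(st[i],P[l==i].mean(0).round(4),P[l==i].max(0).round(4))
m3=reg&(z>.165);n,l,st,ce=cv2.connectedComponentsWithStats(m3.astype(np.uint8))
for i in range(1,n): print('lid',st[i],P[l==i].mean(0).round(4),P[l==i].max(0).round(4),P[l==i].min(0).round(4))
E
```

```text
{'camera_matrix': array([[472.03591217,   0.        , 251.69956622],
       [  0.        , 472.03591217, 189.9044032 ],
       [  0.        ,   0.        ,   1.        ]]), 'R': array([[-0.00496456, -0.99970237,  0.02388586],
       [-0.99533202,  0.00263781, -0.09647386],
       [ 0.09638214, -0.02425331, -0.99504887]]), 't': array([-0.00918186,  0.5857137 ,  0.9476379 ])}
rack 1149 0.07432638616110969
((552.6122436523438, -53.322418212890625), (76.32234191894531, 216.2974395751953), 4.922763347625732)
[329 187   1   1   1] [ 0.5774 -0.1464  0.1635] [ 0.5774 -0.1464  0.1635]
[309 189  22  19 298] [ 0.559  -0.1314  0.1472] [ 0.5757 -0.1142  0.1646]
[281 190  23  21 305] [ 0.5544 -0.0808  0.1476] [ 0.5723 -0.0623  0.165 ]
[253 193  22  20 309] [ 0.55   -0.0294  0.1481] [ 0.5675 -0.0107  0.1649]
[240 195   5  20  42] [0.5464 0.0081 0.1566] [0.5636 0.0128 0.1649]
[225 197  14  19 170] [0.5445 0.0295 0.1467] [0.5616 0.0399 0.1509]
lid [339 175   1   1   1] [0.4916 0.0123 0.9997] [0.4916 0.0123 0.9997] [0.4916 0.0123 0.9997]
lid [252 177   1   1   1] [0.4916 0.0123 0.9997] [0.4916 0.0123 
[... 2489 characters left out ...]
0123 0.9997] [0.4916 0.0123 0.9997]
lid [337 218   1   1   1] [0.4916 0.0123 0.9997] [0.4916 0.0123 0.9997] [0.4916 0.0123 0.9997]
lid [302 221   1   1   1] [0.4916 0.0123 0.9997] [0.4916 0.0123 0.9997] [0.4916 0.0123 0.9997]
lid [273 223   1   1   1] [0.4916 0.0123 0.9997] [0.4916 0.0123 0.9997] [0.4916 0.0123 0.9997]
lid [231 228   1   1   1] [0.4916 0.0123 0.9997] [0.4916 0.0123 0.9997] [0.4916 0.0123 0.9997]
lid [263 229   1   1   1] [0.4916 0.0123 0.9997] [0.4916 0.0123 0.9997] [0.4916 0.0123 0.9997]
lid [245 232   1   1   1] [0.4916 0.0123 0.9997] [0.4916 0.0123 0.9997] [0.4916 0.0123 0.9997]
lid [267 232   1   1   1] [0.4916 0.0123 0.9997] [0.4916 0.0123 0.9997] [0.4916 0.0123 0.9997]
```

View pics/crop0.png

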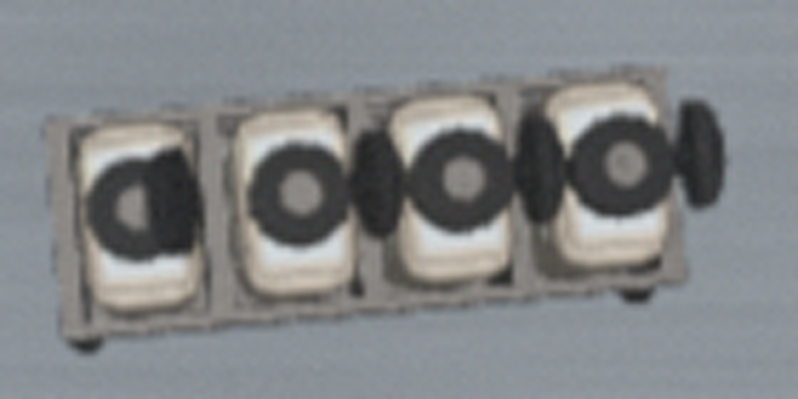

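View pics/crop1.png

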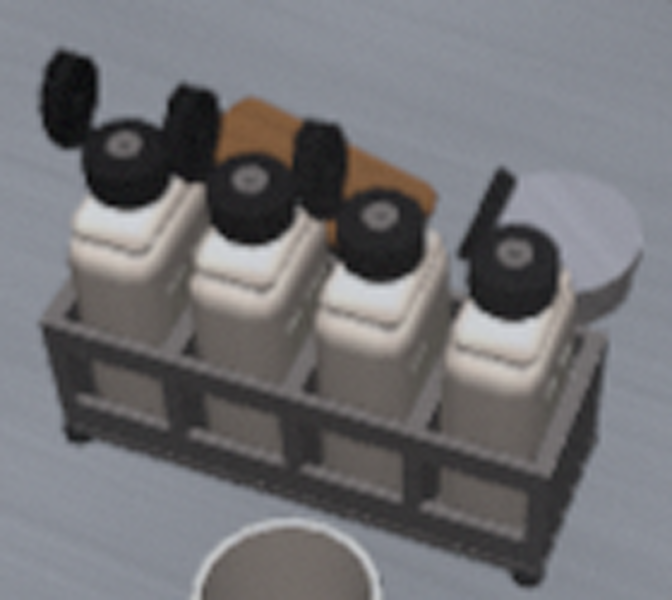

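Rack centre is (0.5526, −0.0533) with yaw +4.9°, and its footprint measures 76.3×216.3 mm against the given 76×216.5. The cap bodies are spaced 52 mm along it and sit at about 0.148 m, so this agrees with the description. In the crops, the −y end (right in the top view) has the outward hinge. I'll shut the fingers, turn −10°, and go to s = −150 mm along the row, at about (0.5655, −0.203).

```bash
python3 -m pendant '[[[0.7,0.55,0],-0.2,0],[[0.7,0.55,0],-0.2,0],[[0.7,0.55,0],-0.2,0],[[0.7,0.55,0],-0.2,0],[[0.7,0.55,0],-0.2,0],[[0.7,0.55,0],-0.2,0],[[0.7,0.55,0],-0.2,0],[[0.7,0.55,0],-0.2,0],[[0.7,0.55,0],-0.2,0],[[0.7,0.55,0],-0.2,0]]' 20
```

```text
time_s: 0.93
position: [0.3532, -0.3651, 0.2311]
tool_rot: [[-0.996, -0.0, 0.086], [-0.086, 0.001, -0.996], [0.0, -1.0, -0.001]]
ft_force: [0.9, -0.1, 0.3]
grip_width: 0.0
```

```bash
python3 -m pendant '[[[0.7,0.54,0],0,0],[[0.7,0.54,0],0,0],[[0.7,0.54,0],0,0],[[0.7,0.54,0],0,0],[[0.7,0.54,0],0,0],[[0.7,0.54,0],0,0],[[0.7,0.54,0],0,0],[[0.7,0.54,0],0,0],[[0.7,0.54,0],0,0],[[0.7,0.54,0],0,0],[[0,0,0],0,0],[[0,0,0],0,0]]'
python3 -m pendant '[[[0,0,-0.6],0,0],[[0,0,-0.6],0,0],[[0,0,-0.6],0,0],[[0,0,-0.3],0,0],[[0,0,0],0,0],[[0,0,0],0,0],[[0,0,0],0,0]]'
```

```text
time_s: 1.93
position: [0.5627, -0.2034, 0.2306]
tool_rot: [[-0.996, -0.001, 0.089], [-0.089, 0.001, -0.996], [0.001, -1.0, -0.001]]
ft_force: [-0.0, -0.3, -0.2]
grip_width: -0.0003
time_s: 2.52
position: [0.5626, -0.2048, 0.1695]
tool_rot: [[-0.996, 0.002, 0.087], [-0.087, -0.001, -0.996], [-0.001, -1.0, 0.001]]
ft_force: [-0.1, -0.9, -0.3]
grip_width: -0.0003
```

```bash
python3 -m pendant '[[[0.1,0.05,-0.3],0,0],[[0,0,-0.1],0,0],[[0,0,0],0,0],[[0,0,0],0,0],[[0,0,0],0,0],[[0,0,0],0,0]]'
python3 - <<'E'
from h import *
for i in range(2):
    im,d=grab('top'); s=env.observe(); print(s['position'],s['time_s'])
cv2.imwrite('pics/pre.png',cv2.resize(im[150:260,190:380,::-1],None,fx=4.2,fy=4.2,interpolation=cv2.INTER_CUBIC))
im,d=grab('scene');s=env.observe(); print(s['position'],s['time_s'])
cv2.imwrite('pics/pre2.png',cv2.resize(im[40:240,130:330,::-1],None,fx=3,fy=3,interpolation=cv2.INTER_CUBIC))
E
```

```text
time_s: 3.02
position: [0.5654, -0.2028, 0.1566]
tool_rot: [[-0.996, 0.0, 0.087], [-0.087, -0.0, -0.996], [-0.0, -1.0, 0.0]]
ft_force: [-0.9, -0.4, 1.3]
grip_width: 0.0002
[ 0.56542356 -0.20277326  0.1565407 ] 3.0667
[ 0.56540172 -0.20276737  0.15651946] 3.1167
[ 0.56539356 -0.20278691  0.15648057] 3.1667
```

View pics/pre2.png

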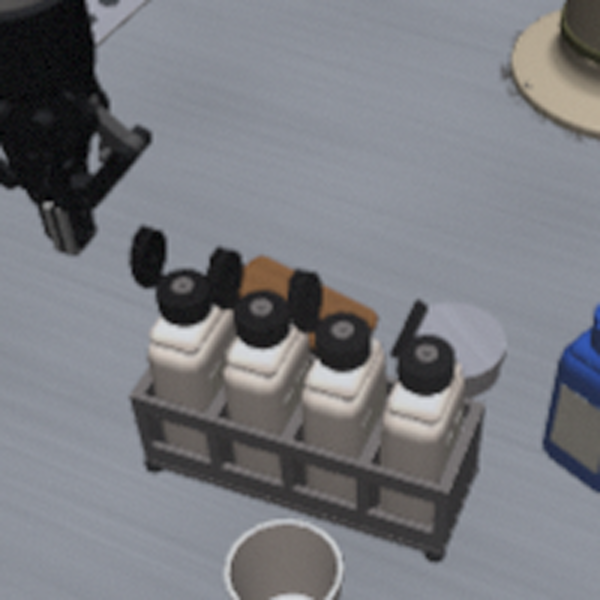

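View pics/pre.png

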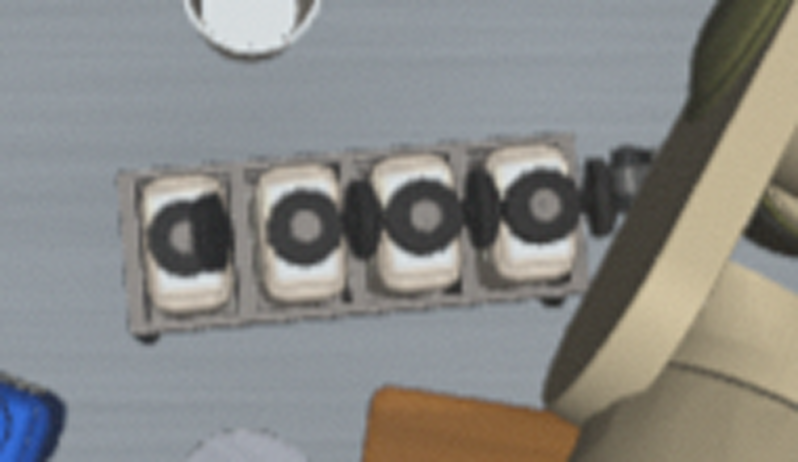

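```bash
python3 - <<'E'
from h import *
im,d=load('scene')
for u,v in [(143,133),(138,142),(120,165),(100,195),(85,205),(75,240),(150,250)]:
    a,b=int(130+u/3),int(40+v/3); print(u,v,pt('scene',a,b,d[b,a]).round(4))
im,d=load('top')
for u,v in [(635,165),(640,185),(625,165),(600,200)]:
    a,b=int(190+u/4.2),int(150+v/4.2); print(u,v,pt('top',a,b,d[b,a]).round(4))
E
```

```text
143 133 [ 0.552  -0.1457  0.2501]
138 142 [ 0.5593 -0.1428  0.2502]
120 165 [ 0.5713 -0.1482  0.2408]
100 195 [ 0.573  -0.1663  0.2152]
85 205 [ 0.5745 -0.1774  0.2059]
75 240 [ 0.5716 -0.1945  0.1699]
150 250 [ 0.5602 -0.1489  0.1716]
635 165 [ 0.5649 -0.1485  0.2537]
640 185 [ 0.5454 -0.1214  0.385 ]
625 165 [ 0.5655 -0.1448  0.2481]
600 200 [ 0.5579 -0.1476  0.1831]
```

The finger linkage is lowest at about 0.24 m, well above the lids at 0.187, so it clears them. I'll start the sweep at 8 mm per row.

```bash
python3 -m pendant '[[[-0.023,0.266,-0.02],0,0],[[-0.023,0.266,0],0,0],[[-0.023,0.266,0],0,0],[[-0.023,0.266,0],0,0],[[-0.023,0.266,0],0,0],[[-0.023,0.266,0],0,0],[[-0.023,0.266,0],0,0],[[-0.023,0.266,0],0,0],[[-0.023,0.266,0],0,0],[[-0.023,0.266,0],0,0]]'
python3 - <<'E'
from h import *
im,d=grab('scene');s=env.observe(); print(s['position'],s['time_s'],s['ft_force'])
cv2.imwrite('pics/mid.png',cv2.resize(im[40:240,130:330,::-1],None,fx=3,fy=3,interpolation=cv2.INTER_CUBIC))
E
```

```text
time_s: 4.0
position: [0.5584, -0.1221, 0.1557]
tool_rot: [[-0.996, 0.0, 0.087], [-0.087, 0.0, -0.996], [-0.0, -1.0, -0.0]]
ft_force: [0.4, -0.0, 0.1]
grip_width: 0.0
[ 0.5581687  -0.12081412  0.15576894] 4.05 [-0.28714583  1.72327975 -0.5122394 ]
```

View pics/mid.png

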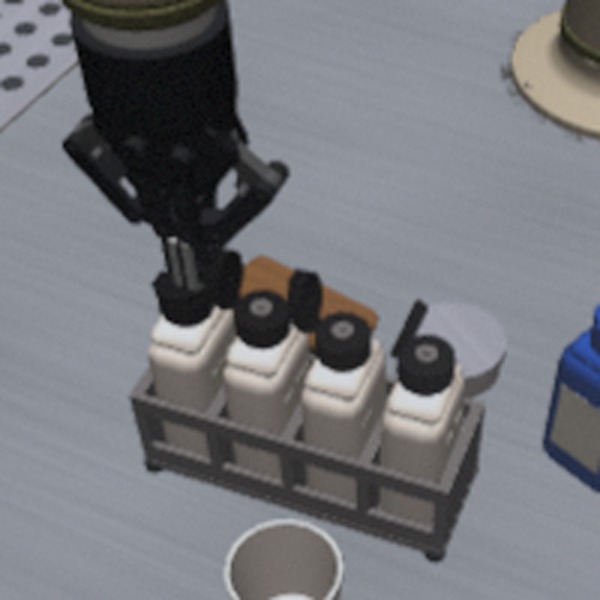

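The picture shows lid 1 folding down under the tip at (185,290), with the bottles upright and low force. I'll carry on.

```bash
python3 -m pendant '[[[-0.023,0.266,0],0,0],[[-0.023,0.266,0],0,0],[[-0.023,0.266,0],0,0],[[-0.023,0.266,0],0,0],[[-0.023,0.266,0],0,0],[[-0.023,0.266,0],0,0],[[-0.023,0.266,0],0,0]]'
python3 - <<'E'
from h import *
im,d=grab('scene');s=env.observe(); print(s['position'],s['time_s'],s['ft_force'])
cv2.imwrite('pics/mid2.png',cv2.resize(im[40:240,130:330,::-1],None,fx=3,fy=3,interpolation=cv2.INTER_CUBIC))
E
```

```text
time_s: 4.63
position: [0.5535, -0.0662, 0.1557]
tool_rot: [[-0.996, 0.0, 0.087], [-0.087, 0.0, -0.996], [-0.0, -1.0, -0.0]]
ft_force: [0.9, -0.6, -1.6]
grip_width: 0.0001
[ 0.55330082 -0.06494786  0.15578937] 4.6833 [ 0.97268964  1.16906758 -0.28499226]
```

View pics/mid2.png

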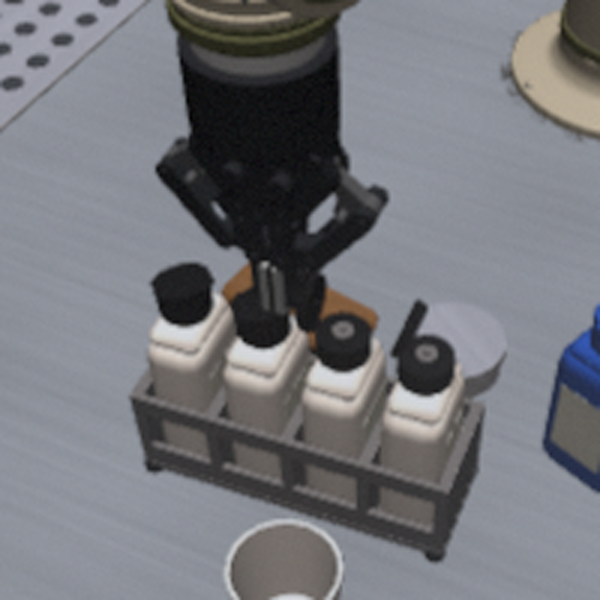

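Lid 1 is shut at (183,280) and lid 2 is under the tip at (265,300). I'll finish the pass.

```bash
python3 -m pendant '[[[-0.023,0.266,0],0,0],[[-0.023,0.266,0],0,0],[[-0.023,0.266,0],0,0],[[-0.023,0.266,0],0,0],[[-0.023,0.266,0],0,0],[[-0.023,0.266,0],0,0],[[-0.023,0.266,0],0,0],[[-0.023,0.266,0],0,0],[[-0.023,0.266,0],0,0]]'
python3 -m pendant '[[[-0.023,0.266,0],0,0],[[-0.023,0.266,0],0,0],[[-0.023,0.266,0],0,0],[[-0.023,0.266,0],0,0],[[-0.023,0.266,0],0,0],[[-0.023,0.266,0],0,0],[[-0.023,0.266,0],0,0],[[-0.023,0.266,0],0,0],[[-0.023,0.266,0],0,0],[[0,0,0],0,0]]'
python3 - <<'E'
from h import *
im,d=grab('scene');s=env.observe(); print(s['position'],s['time_s'],s['ft_force'])
cv2.imwrite('pics/end.png',cv2.resize(im[40:240,130:330,::-1],None,fx=3,fy=3,interpolation=cv2.INTER_CUBIC))
E
```

```text
time_s: 5.43
position: [0.5473, 0.0056, 0.1557]
tool_rot: [[-0.996, -0.0, 0.087], [-0.087, -0.0, -0.996], [0.0, -1.0, 0.0]]
ft_force: [-0.1, -0.4, 0.4]
grip_width: 0.0003
time_s: 6.27
position: [0.541, 0.078, 0.1557]
tool_rot: [[-0.996, -0.0, 0.088], [-0.088, 0.0, -0.996], [0.0, -1.0, -0.0]]
ft_force: [0.1, -0.2, 0.5]
grip_width: 0.0002
[0.54110931 0.07727555 0.15573185] 6.3167 [-0.39760475 -0.4780026  -0.45753487]
```

View pics/end.png

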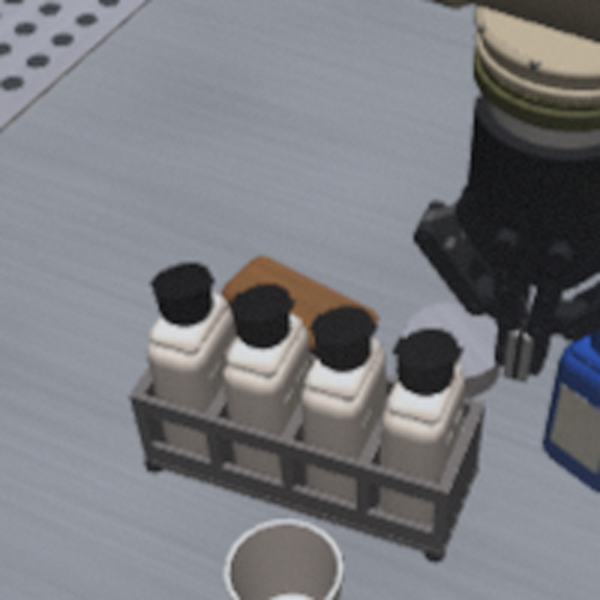

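All four lids are shut, at (183,280), (262,303), (343,325) and (428,348). The tip is past the row, so I'll lift straight up.

```bash
python3 -m pendant '[[[0,0,0.6],0,0],[[0,0,0.6],0,0],[[0,0,0.6],0,0],[[0,0,0.6],0,0],[[0,0,0.6],0,0],[[0,0,0.6],0,0],[[0,0,0],0,0],[[0,0,0],0,0],[[0,0,0],0,0],[[0,0,0],0,0]]'
python3 - <<'E'
from h import *
for n in('scene','top'):
    im,d=grab(n);cv2.imwrite(f'pics/{n}9.png',cv2.resize(im[90:330,110:430,::-1],(800,600)))
s=env.observe(); print(s['position'],s['time_s'],s['ft_force'],np.abs(s['qvel']).max())
im,d=load('top')
for u8,v8 in [(389,424),(476,403),(390,207)]:
    u,v=int(u8*.64),int(v8*.64); print(pt('top',u,v,d[v,u]).round(4))
for sx in(-78,-26,26,78):   # profile along cap
    m=env.camera_model('top');K=np.array(m['camera_matrix']);R=np.array(m['R']);t=np.array(m['t'])
    o=[]
    for k in(-12,0,13):
        X=np.array([.5526-.0858*(sx+k)/1000,-.0533+.9963*(sx+k)/1000,.152]);c=K@(R@X+t);u,v=(c[:2]/c[2]).round().astype(int)
        o.append(pt('top',u,v,d[v,u]).round(4)[2])
    print(sx,o)
E
```

```text
time_s: 7.15
position: [0.5408, 0.0764, 0.2625]
tool_rot: [[-0.996, -0.002, 0.087], [-0.087, 0.0, -0.996], [0.002, -1.0, -0.0]]
ft_force: [0.3, -0.0, -0.2]
grip_width: -0.0002
[0.54095214 0.07650834 0.26278707] 7.25 [-0.16567604  1.11984151 -0.15351682] 0.2939117743502512
[ 0.4203 -0.003   0.0324]
[ 0.4483 -0.1154  0.0456]
[ 0.7004 -0.0058  0.06  ]
-78 [np.float64(0.1511), np.float64(0.1513), np.float64(0.1555)]
-26 [np.float64(0.1502), np.float64(0.1522), np.float64(0.1567)]
26 [np.float64(0.15), np.float64(0.1535), np.float64(0.1581)]
78 [np.float64(0.5443), np.float64(0.5562), np.float64(0.5675)]
```

View pics/top9.png

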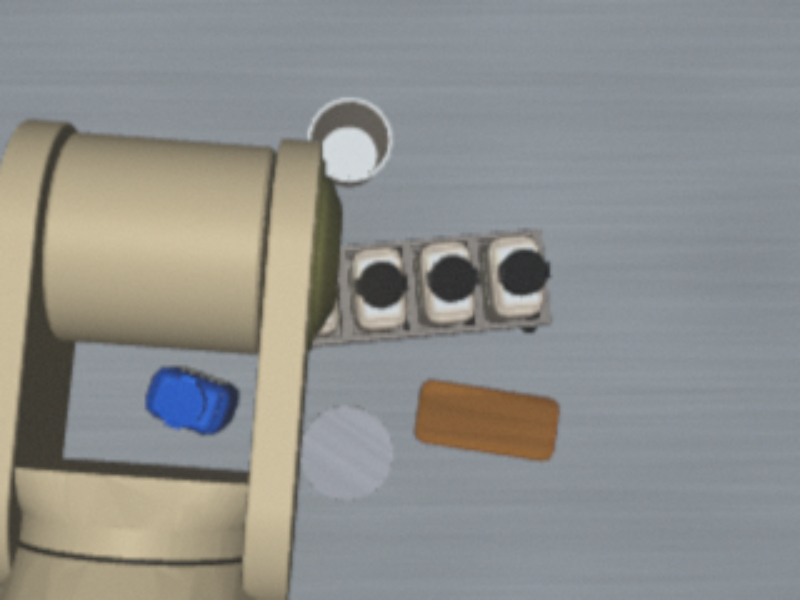

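View pics/scene9.png

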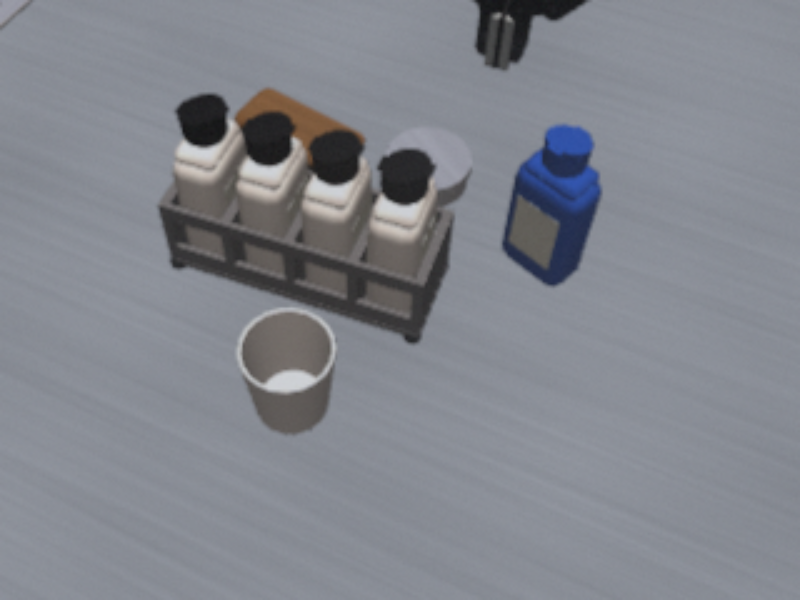

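The final pictures show all four lids flat, with the bottles upright. The tin, brush and cup haven't moved beyond measuring noise, and the hand is clear.

```bash
python3 -c "
from rig import env
print(env.close_job())"
```

```text
the job is handed in; nothing more can be done
None
```

All four lids are shut, closed in order from bottle 1 to bottle 4 in one pass, and the job is handed in. I swept the closed fingertips in rack +y at about 155.7 mm height, then lifted straight up clear of the row. The last reading before hand-in was at 7.25 s.

- **Lids:** the depth readings on lids 1–3 match shut lids, rising from about 150–151 mm near the hinge to 156–158 mm near the free edge. The arm hid lid 4 from the top camera, so I could only confirm it was down in the scene view.
- **Force:** the wrist force was under about 2.5 N at every reading I took, including those during the sweep.
- **Bottles and surroundings:** the bottles look upright in their cells. The tin, brush and cup read within about 2 mm of where they started in plan. The tin's height read about 4 mm higher at the end, and I put that down to depth noise. No check failed.

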